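# Start the high-bay lamp in its mogul holder

## Robot

A 7-joint arm with a two-finger parallel gripper is mounted at the origin on the work surface. World frame = base frame: x ahead of the robot, y to its left, z up, the work surface at z = 0. Lengths are in m, angles in rad, forces in N, time in s.
With the tool pointing down it reaches from about 0.425 to 0.925 m from the base axis. Payload 6.8 kg.
Tool frame: the origin (TCP) lies midway between the tips of the shut fingers; the grasp point (between the pads) lies 19 mm behind it; x points along the fingers, y is the direction in which the jaws open and shut, and the axes are right-handed (so a half turn about x gives the same grasp; the last joint's range is limited). The gripper opens to 85 mm and grips with 20 to 120 N. Pads are 22 mm wide; open, the fingers measure 114 mm over their backs; the gripper's body (76 mm by 85 mm) begins 54 mm behind the grasp point. The pads swing forward as they close: fully open they stand 13 mm farther back than shut.
Start: joints at [1.057, 0.477, 0.022, 1.555, -0.011, 1.109, -0.083], TCP at [0.266, -0.62, 0.231] pointing down, gripper open.
Joint ranges: [-2.96, 2.96], [-0.34, 2.1], [-1.41, 1.46], [0.24, 2.44], [-1.37, 4.51], [0.17, 1.92], [-2.96, 2.96]. Speed limits (rad/s): [2.39, 2.39, 3.14, 3.14, 3.14, 3.14, 3.14].

## Interface

Orientations are given as a rotation vector (axis times angle).
In Python, from bench import r, viewer, nets gives the robot as it stands.
- The arm moves only by the shell command python3 -m pendant 'ROWS' [FORCE]. ROWS is JSON, one flat list of numbers, 5 for each row, row after row: the finger opening in mm, from 0 to 85.4, then the shift along the tool's x, y, z in mm, then the turn about the tool's x in rad. A call has 1 to 20 rows; each row shifts and turns the commanded pose from where the row before left it, along the tool's axes as they then stand; what a row does not reach is not made up. A row lasts 1/8 s, in which the tool goes at most 62.5 mm and 10.7 degrees, less where a joint would pass 70% of its speed; a pose out of reach is approached as far as the arm can. A call with a gripper value outside its range is refused whole. The fingers move at their own pace and stop on an object; FORCE is the grip in N (left out, the last holds). Time passes only in rows, so rows that do not move let the fingers close. It gives the time, the measured TCP pose, the force and the opening at its end, in the units of the state.
- r.get_obs(): the state, without advancing time (a new reading comes with each control period).
- viewer.grab_frame(name): name is "side" or "top" or "wrist"; returns (picture, depth): 420x560x3 uint8, red, green, blue; 420x560 float32, m along the optical axis (not along the pixel's ray), 0 where there is no reading.
- viewer.calibration(name): a dict with "mtx" (3x3 intrinsics, pixels), "distortion" ([k1, k2, p1, p2, k3] as OpenCV has them; the pictures are not rectified), "world_to_cam" (4x4, takes a point from world to camera coordinates). Camera axes: x right, y up, looking along -z (the intrinsics and any distortion apply to the point x, -y, -z); pixel columns grow to the right and rows downward; lengths in m; the calibration is good to about 2 mm. A picture is of the moment at which its call begins: read the wrist's pose just before it. calibration takes no time and is no camera call; for the wrist camera it gives the pose at the moment of the call.
- r.hand_in(): hands the job in, once; it reports no verdict.
Trained networks look in the newest picture that a camera, given by its name, has taken for a name from the list of things; names that differ only in an ending like _2 or _b are one class to them, and where a whole thing is asked for, a point or a joint stands for the part that bears it (a point fixed in the world has none). Each returns a list of dicts, best first, with "score" (0 to 1); they miss things now and then, are a little off and sometimes report something else, mostly with a low value. They report only what shows in the picture. A call takes as long as a camera call. They do not tell look-alikes from the thing itself.
- nets.look_for(name, camera): "location" ([x, y, z] in m, in world coordinates, good to about 4 mm: the middle of the surface that is visible of it).
- nets.silhouettes(name, camera): "mask" (420x560 bool, what is visible of it).
The state is a dict: "clock": time; "joints": joint angles; "qvel": joint speeds; "tau": joint torques, N m; "tcp_pos": TCP position; "orientation": TCP orientation; "contact_force": force on the tool from outside, world axes, zero at the start; "moment": the same for the moment, N m; "grip_width": finger opening in m.
Only numpy, scipy, OpenCV 4.12 (cv2) and the standard library are available. Lean on these libraries where they do the work, as an engineer would, in place of code of your own. Each camera call takes 0.05 s, during which the arm holds its last target. There are 200 camera calls.

## Task

The LED lamp stands loose in the upright porcelain holder of the gear tray, its thread not yet caught. Turn it backward (counter-clockwise seen from above), keeping it down on the thread, until it drops off the thread's end, then screw it forward (clockwise) one full turn, without lifting it out of the holder. Finish while still gripping the lamp there, upright and started by that one turn, so that I can meter the holder before the lamp reaches its centre contact; leave the other things on the bench where they are.

Things in the scene. Friction and masses are not known exactly. Their poses are not given: they have to be found in the camera images.
- lamp: Loose LED lamp, 0.36 kg, 150 mm long, standing cap down in the holder. Origin: under the centre of its cap, z up. Cap and neck 39 mm wide to 60 mm up; finned body 50 mm wide from 66; white cylinder 50 mm wide from 94 to 136, domed top to 150. Right-hand thread, pitch 6.35 mm, leading end at its +x. At the start it rests on the holder's top thread, not caught, origin 32 to 34 mm below the mouth.
- lamp_grip (a point): Point on the lamp's axis 115 mm above its origin, inside the plain white cylinder, 50 mm wide: the place to grip, in any direction; open jaws can swing round it. Let go, the lamp stays standing as it is; in the holder it can lean about 2.5 degrees.
- lamp_bead (a point): Small solder bead on the cap's rim, on the lamp's +x side: 20 mm from the axis, 40 mm above the lamp's origin. It turns with the lamp.
- holder_mouth (a point): Centre of the porcelain holder's open top, 98 mm above the table; axes as the tray's. Holder 63 mm wide, bore 40. Its thread begins 26 mm down, end 34 degrees clockwise of +x. Turned back, the lamp rises 1 mm a radian and 0.7 to 2.4 rad from the start drops 6 mm if lightly pressed or let go; then forward takes it down 6.35 mm a turn, with 1.3 mm play up and down. Centre contact: origin 57 mm down.
- gear_tray: Aluminium gear tray of a high-bay light, 170 mm (x) by 340 mm (y), 20 mm thick, fixed to the table. Origin under its centre, on the table. The lampholder stands on it 95 mm from the centre towards +y; a ballast reaching 85 mm above the table stands at the other end; a low ignitor box and terminal block lie between.
- screwdriver: Screwdriver lying beside the tray on its -x side; leave alone.
- cutters: Side cutters with blue handles lying beside the tray; leave alone.
- multimeter: Grey multimeter, 155 x 78 x 34 mm, lying beside the holder's end of the tray; leave alone.
- tape_roll: Roll of black tape, 90 mm across, 19 mm high, lying on the +x side of the tray; leave alone.
- solder_reel: Reel of solder, 54 mm across, 44 mm high, standing on the +x side of the tray; leave alone.
- lamp_carton: Empty lamp carton, 160 x 62 x 62 mm, lying beside the ballast's end of the tray; leave alone.
- screw_tin: Small open steel tin, 48 mm across, 26 mm high, standing on the tray between the terminal block and the holder; leave alone.
Not all that is in view belongs to the job. What is shaped like the lamp but orange or purple is not meant.

How it is judged:
By the outcome, as a careful person would: the job done as asked, in the order asked, and still so for the second after the job is handed in, while the arm keeps its last pose, push and grip.
It also fails if it takes over 64 s, if anything falls off the work surface, if the arm or the gripper's body presses on something with over 40 N, if the wrist force passes 120 N, or if a joint passes its speed limit or range.

## Working session

There is one attempt and no reset: what is moved stays moved. The work goes in short steps, Python scripts to look and compute and a shell command to move; the robot and the scene stay as the last step left them, time stands still between calls to the robot, and variables do not carry over. Pictures are saved under pics/ and viewed, about 8 in all and at most 12, crops included, and the job is handed in when it is done.

```bash
mkdir -p pics; ls; python3 - <<'E'
from bench import r,viewer,nets
import cv2,numpy as np
o=r.get_obs();print({k:np.round(v,3).tolist() for k,v in o.items()})
ims=[]
for c in("top","side"):
    p,d=viewer.grab_frame(c);cv2.imwrite(f"pics/{c}0.png",p[:,:,::-1])
    for n in("lamp","lamp_grip","lamp_bead","holder_mouth","gear_tray","screw_tin","multimeter"):
        try: print(c,n,[(np.round(x["location"],3).tolist(),round(x["score"],2)) for x in nets.look_for(n,c)][:4])
        except Exception as e: print(n,e)
E
```

```text
pics
{'clock': 0.0, 'joints': [1.057, 0.478, 0.022, 1.556, -0.012, 1.109, -0.083], 'qvel': [0.002, 0.001, -0.0, 0.001, -0.001, 0.001, 0.002], 'tau': [0.001, -59.645, 1.608, -28.12, 0.012, 0.009, 0.0], 'tcp_pos': [0.266, -0.62, 0.23], 'orientation': [1.998, 0.413, -1.999], 'contact_force': [-0.433, 0.389, -0.78], 'moment': [-0.001, 0.022, -0.009], 'grip_width': 0.085}
top lamp [([0.348, -0.091, 0.04], 0.97), ([0.351, 0.169, 0.048], 0.86), ([0.566, 0.107, 0.214], 0.73), ([0.652, 0.425, 0.04], 0.59)]
top lamp_grip [([0.348, -0.084, 0.042], 0.88), ([0.352, 0.165, 0.043], 0.87), ([0.568, 0.103, 0.215], 0.83), ([0.653, 0.42, 0.044], 0.75)]
top lamp_bead [([0.352, 0.168, 0.041], 0.98), ([0.346, -0.082, 0.04], 0.96), ([0.653, 0.425, 0.04], 0.73), ([0.566, 0.109, 0.213], 0.6)]
top holder_mouth [([0.611, 0.006, 0.018], 0.94)]
top gear_tray [([0.614, 0.004, 0.015], 0.61)]
top screw_tin [([0.576, 0.045, 0.025], 0.69), ([0.76, 0.008, 0.043], 0.67)]
top multimeter [([0.616, 0.006, 0.018], 0.31)]
side lamp [([0.638, 0.439, 0.036], 0.96), ([0.56, 0.12, 0.174], 0.85), ([0.333, -0.069, 0.04], 0.6), ([0.338, 0.188, 0.042], 0.58)]
side lamp_grip [([0.335, 0.188, 0.043], 0.95), ([0.56, 0.117, 0.17], 0.92), ([0.637, 0.437, 0.04], 0.79), ([0.336, -0.073, 0.045], 0.67)]
side lamp_bead [([0.556, 0.121, 0.172], 0.96), ([0.338, 0.188, 0.042], 0.96), ([0.637, 0.436, 0.037], 0.72), ([0.336, -0.073, 0.043], 0.72)]
side holder_mouth [([0.58, 0.073, 0.018], 0.92), ([0.56, 0.117, 0.174], 0.52)]
side gear_tray [([0.578, 0.076, 0.026], 0.84)]
side screw_tin [([0.571, 0.034, 0.04], 0.56), ([0.519, -0.17, 0.012], 0.36)]
side multimeter [([0.536, 0.262, 0.036], 0.73)]
```

```bash
python3 - <<'E'
import cv2,numpy as np
a=cv2.imread("pics/top0.png");b=cv2.imread("pics/side0.png")
cv2.imwrite("pics/both0.png",cv2.resize(np.hstack([a,b]),(800,300),interpolation=cv2.INTER_AREA))
E
```

```text
(no output)
```

View pics/top0.png

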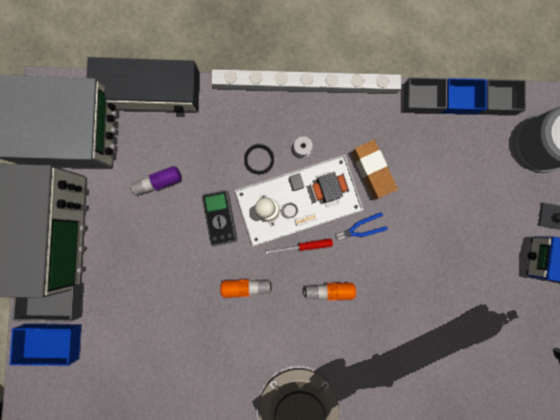

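View pics/side0.png

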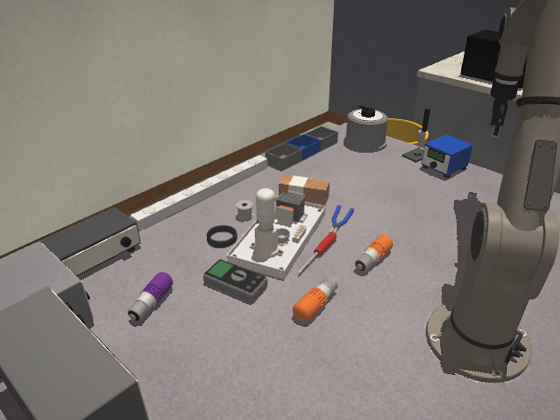

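The lamp is the white one standing in the holder, at (265,207) in top and (264,195) to (264,240) in side. The orange ones (245,288 and 330,291) and the purple one (156,181) are look-alikes lying on the bench. Next I measure the lamp and confirm it in a crop.

```bash
cat > h.py <<'E'
from bench import r,viewer,nets
import cv2,numpy as np
from scipy.optimize import least_squares
from scipy.spatial.transform import Rotation as R
def cloud(c,d,m):
    k=viewer.calibration(c);v,u=np.nonzero(m&(d>0));z=d[v,u]
    n=cv2.undistortPoints(np.c_[u,v].astype(float)[:,None],np.array(k["mtx"]),np.array(k["distortion"]))[:,0]
    P=np.c_[n[:,0]*z,-n[:,1]*z,-z,np.ones(len(z))]
    return (P@np.linalg.inv(np.array(k["world_to_cam"])).T)[:,:3],u,v
def proj(c,P):
    k=viewer.calibration(c);q=np.c_[np.atleast_2d(P),np.ones(len(np.atleast_2d(P)))]@np.array(k["world_to_cam"]).T
    q=q[:,:3]*[1,-1,-1];return cv2.projectPoints(q,np.zeros(3),np.zeros(3),np.array(k["mtx"]),np.array(k["distortion"]))[0][:,0]
def circ(P,rad):
    f=least_squares(lambda p:np.hypot(P[:,0]-p[0],P[:,1]-p[1])-rad,P[:,:2].mean(0),loss="soft_l1",f_scale=.002);return f.x,np.sqrt(np.mean(f.fun**2))
E
python3 - <<'E'
from h import *
for c in("top","side"):
    p,d=viewer.grab_frame(c)
    P,u,v=cloud(c,d,np.ones(d.shape,bool))
    near=np.hypot(P[:,0]-.565,P[:,1]-.112)<.06
    L=P[near]
    for a,b,rad in((.165,.198,.025),(.04,.095,.0315)):
        s=L[(L[:,2]>a)&(L[:,2]<b)]
        if len(s)>10: print(c,a,b,len(s),circ(s,rad), s.mean(0))
    print(c,"top z",np.sort(L[:,2])[-8:], L[np.argsort(L[:,2])[-8:]].mean(0))
    m=(P[:,2]>.012)&(P[:,2]<.026)&(p[v,u].min(1)>120)&(np.hypot(P[:,0]-.61,P[:,1]-.02)<.25)
    print(c,"tray",m.sum(),cv2.minAreaRect((P[m,:2]*1000).astype(np.float32)),cv2.boxPoints(cv2.minAreaRect((P[m,:2]*1000).astype(np.float32))).tolist())
top=cv2.imread("pics/top0.png")[165:250,210:300];s=cv2.imread("pics/side0.png")[175:275,215:320]
f=lambda i:cv2.resize(i,(400,400),interpolation=cv2.INTER_CUBIC)
cv2.imwrite("pics/crop.png",np.hstack([f(top),f(s)]))
E
```

```text
top 0.04 0.095 54 (array([0.57645844, 0.10222938]), np.float64(0.0065237112995267695)) [0.56534978 0.08452681 0.07484312]
top top z [0.21656787 0.21661633 0.21661654 0.21665724 0.21670244 0.21671815
 0.21693953 0.21768274] [0.57596962 0.10598161 0.2168126 ]
top tray 4417 ((602.5154418945312, 11.440597534179688), (278.82000732421875, 337.27679443359375), 19.55929946899414) [[414.69287109375, 123.67579650878906], [527.607177734375, -194.1385955810547], [790.3380126953125, -100.79460144042969], [677.4237060546875, 217.01979064941406]]
side 0.165 0.198 206 (array([0.56927233, 0.10576664]), np.float64(0.0014942178474126667)) [0.55581408 0.11913894 0.18150599]
side 0.04 0.095 394 (array([0.57290221, 0.10236805]), np.float64(0.0031525297473776236)) [0.55636163 0.11924107 0.06814896]
side top z [0.21493659 0.21502836 0.21503527 0.21534282 0.21547487 0.21575588
 0.21578381 0.21680599] [0.56781871 0.10619822 0.21552045]
side tray 1586 ((607.0014038085938, 13.651397705078125), (283.8110046386719, 362.0170593261719), 10.559861183166504) [[434.32708740234375, 165.58837890625], [500.67132568359375, -190.29754638671875], [779.6757202148438, -138.28558349609375], [713.3314819335938, 217.600341796875]]
```

View pics/crop.png

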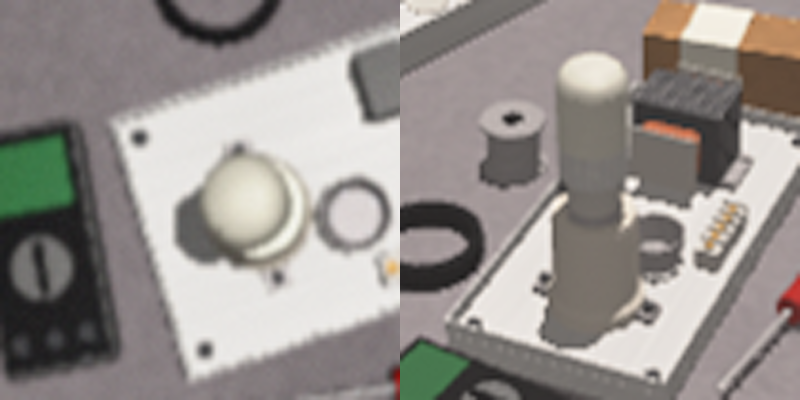

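```bash
python3 - <<'E'
from h import *
o=r.get_obs();M=R.from_rotvec(o["orientation"]).as_matrix();print(M.round(3))
W=np.linalg.inv(np.array(viewer.calibration("wrist")["world_to_cam"]))
print("cam in tool",(M.T@(W[:3,3]-o["tcp_pos"])*1000).round(0),"look dir tool",(M.T@-W[:3,2]).round(2),"up",(M.T@W[:3,1]).round(2))
for g in([.570,.105,.26],[.45,.105,.3]):
    print((M.T@(np.array(g)-o["tcp_pos"])*1000).round(0))
# tray yaw from top picture edges
p,d=viewer.grab_frame("top");P,u,v=cloud("top",d,np.ones(d.shape,bool))
w=(p[v,u].min(1)>150)&(P[:,2]>.005)&(P[:,2]<.03)&(np.hypot(P[:,0]-.61,P[:,1]-.01)<.2)
m=np.zeros(d.shape,np.uint8);m[v[w],u[w]]=1
n,l,s,_=cv2.connectedComponentsWithStats(m);k=1+np.argmax(s[1:,4]);q=l[v,u]==k
rc=cv2.minAreaRect((P[q,:2]*1000).astype(np.float32));print(rc)
E
```

```text
[[ 0.     0.395 -0.919]
 [-0.    -0.919 -0.395]
 [-1.     0.    -0.   ]]
cam in tool [-143.    0.  -66.] look dir tool [ 0.96 -0.    0.26] up [ 0.26 -0.   -0.96]
[ -29. -547. -565.]
[ -69. -594. -455.]
((608.15966796875, 13.383743286132812), (170.05247497558594, 340.5477600097656), 19.63806915283203)
```

The crop confirms it: a white lamp upright in the porcelain holder. The tray fit is good (170 x 340.5 mm, yaw 19.6°), so the holder is at about (0.576, 0.103). I'll move to a wrist view from the robot's right, where the bead should be.

```bash
python3 -m pendant '[85,-2.3,-39.7,-39.3,0, 85,-2.3,-39.7,-39.3,0, 85,-2.3,-39.7,-39.3,0, 85,-2.3,-39.7,-39.3,0, 85,-2.3,-39.7,-39.3,0, 85,-2.3,-39.7,-39.3,0, 85,-2.3,-39.7,-39.3,0, 85,-2.3,-39.7,-39.3,0, 85,-2.3,-39.7,-39.3,0, 85,-2.3,-39.7,-39.3,0, 85,-2.3,-39.7,-39.3,0, 85,-2.3,-39.7,-39.3,0, 85,-2.3,-39.7,-39.3,0, 85,0,0,0,-0.18, 85,0,0,0,-0.18]' 60; python3 -c "
from h import *
print(r.get_obs()['joints'])"
```

```text
clock: 2.82
tcp_pos: [0.5323, 0.0568, 0.2612]
orientation: [1.768, 0.72, -1.768]
contact_force: [-0.7, 0.2, -0.2]
grip_width: 0.0848
[ 0.16956128  0.25440162 -0.46436112  1.82915613  0.12754663  1.08717591
 -1.13853487]
```

```bash
python3 -m pendant '[85,0,0,0,-0.18,85,0,0,0,-0.18,85,0,0,0,-0.18,85,0,0,0,-0.18,85,0,0,0,-0.18,85,0,0,0,-0.18,85,0,0,0,-0.18,85,0,0,0,-0.18,85,0,0,0,-0.18,85,0,0,0,-0.18,85,0,0,0,-0.18,85,0,0,0,-0.18,85,0,0,0,-0.18,85,0,0,0,-0.18,85,0,0,0,-0.18,85,0,0,0,-0.18,85,0,0,0,-0.18,85,0,0,0,-0.18,85,0,0,0,0,85,0,0,0,0]'; python3 - <<'E'
from h import *
o=r.get_obs();print(o['joints'])
M=R.from_rotvec(o["orientation"]).as_matrix();print("toolz yaw",np.degrees(np.arctan2(M[1,2],M[0,2])))
p,d=viewer.grab_frame("wrist");cv2.imwrite("pics/w1.png",p[:,:,::-1])
P,u,v=cloud("wrist",d,np.ones(d.shape,bool));L=P[np.hypot(P[:,0]-.572,P[:,1]-.105)<.05]
for z in np.arange(.06,.22,.01):
    s=L[(L[:,2]>z)&(L[:,2]<z+.01)]
    if len(s)>20:print(round(z,3),len(s),circ(s,.025 if z>.13 else .0315 if z<.09 else .0195))
print("topz",np.sort(L[:,2])[-20])
for n in("lamp_bead","holder_mouth","lamp_grip"):print(n,[(x["location"],x["score"]) for x in nets.look_for(n,"wrist")][:3])
E
```

```text
clock: 5.32
tcp_pos: [0.5322, 0.0555, 0.2612]
orientation: [-0.672, 1.464, 0.672]
contact_force: [0.1, -0.6, 0.2]
grip_width: 0.0852
[ 0.61097027  0.39101064 -1.04345681  1.80463184  0.36786987  1.15838361
  1.88029762]
toolz yaw 49.301489708950506
0.06 119 (array([0.57482325, 0.10293566]), np.float64(0.0010315897247798367))
0.07 137 (array([0.5747801, 0.1030087]), np.float64(0.0010421330800216297))
0.08 160 (array([0.57426168, 0.10362923]), np.float64(0.004371936727556639))
0.09 1032 (array([0.57791968, 0.10828158]), np.float64(0.004279806944503503))
0.1 108 (array([0.57422003, 0.10355474]), np.float64(0.0008923829890171511))
0.11 84 (array([0.57395809, 0.10410848]), np.float64(0.00022199461539487052))
0.13 210 (array([0.57041277, 0.10122154]), np.float64(0.0016292788080678078))
0.14 213 (array([0.57382391, 0.10661346]), np.float64(0.001045277811667378))
0.15 126 (array([0.57268033, 0.10584715]), np.float64(0.0009006166215729178))
0.16 273 (array([0.57197161, 0.10559446]), np.float64(0.00024171312659585468))
0.17 296 (array([0.57165668, 0.10594775]), np.float64(0.00025868454219354697))
0.18 338 (array([0.57129769, 0.1063121 ]), np.float64(0.0002609237104774353))
0.19 383 (array([0.57094902, 0.1066425 ]), np.float64(0.00027326948617328975))
0.2 1032 (array([0.5721147 , 0.10786569]), np.float64(0.0018409140490946406))
0.21 2357 (array([0.58317228, 0.11819457]), np.float64(0.00934333705176471))
topz 0.21604396791580466
lamp_bead [([0.3495, -0.0243, 0.0335], 0.77), ([0.3573, 0.1574, 0.0405], 0.66), ([0.563, 0.0972, 0.2092], 0.56)]
holder_mouth [([0.605, -0.015, 0.0225], 0.75)]
lamp_grip [([0.5679, 0.0905, 0.2022], 0.93), ([0.3476, -0.0198, 0.0373], 0.76), ([0.3535, 0.1603, 0.0437], 0.62)]
```

View pics/w1.png

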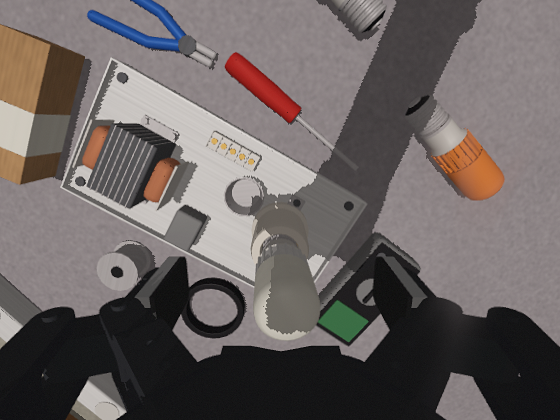

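```bash
python3 - <<'E'
from h import *
p=cv2.imread("pics/w1.png")
c=[.5748,.103];a=np.radians(np.arange(-180,1,15))
# lamp axis leaning: at z .105 ~(.5742,.1037)
q=proj("wrist",np.c_[.5742+.02*np.cos(a),.1037+.02*np.sin(a),np.full(len(a),.105)])
for x,y in zip(np.degrees(a),q):print(int(round(x)),y.round(0))
cv2.imwrite("pics/w1c.png",cv2.resize(p[210:290,230:330],(800,600),interpolation=cv2.INTER_CUBIC))
E
```

```text
-180 [295. 243.]
-165 [291. 240.]
-150 [287. 238.]
-135 [282. 237.]
-120 [276. 237.]
-105 [272. 239.]
-90 [267. 241.]
-75 [264. 245.]
-60 [262. 249.]
-45 [261. 254.]
-30 [261. 258.]
-15 [263. 263.]
0 [265. 266.]
```

View pics/w1c.png

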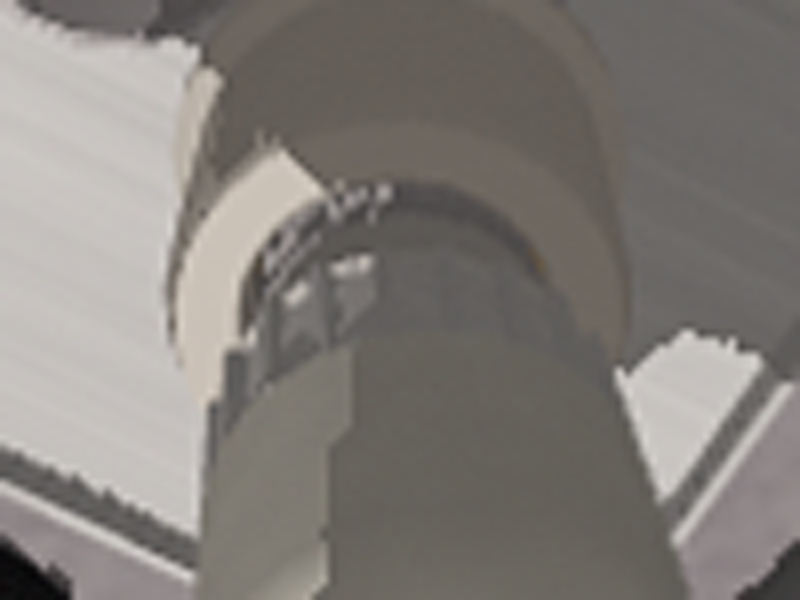

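```bash
python3 -m pendant '[85,0,0,0,0.18,85,0,0,0,0.18,85,0,0,0,0.18,85,0,0,0,0.18,85,0,0,0,0.18,85,0,25,0,0,85,0,25,0,0,85,0,0,0,0]'; python3 - <<'E'
from h import *
o=r.get_obs();print(o['joints'])
p,d=viewer.grab_frame("wrist");p=p[:,:,::-1];cv2.imwrite("pics/w2.png",p)
a=np.radians(np.arange(90,271,15))
q=proj("wrist",np.c_[.5742+.02*np.cos(a),.1037+.02*np.sin(a),np.full(len(a),.105)])
for x,y in zip(np.degrees(a),q):print(int(round(x)),y.round(0))
x,y=q.mean(0).astype(int);print(x-50,y-40)
cv2.imwrite("pics/w2c.png",cv2.resize(p[y-40:y+40,x-50:x+50],(800,600),interpolation=cv2.INTER_CUBIC))
E
```

```text
clock: 6.52
tcp_pos: [0.5336, 0.108, 0.2615]
orientation: [0.026, 1.57, -0.025]
contact_force: [-0.0, -1.3, 0.2]
grip_width: 0.0849
[ 0.38260431  0.34908682 -0.86239345  1.79070698  0.28994554  1.13395516
  0.96396372]
90 [300. 233.]
105 [299. 228.]
120 [297. 223.]
135 [293. 219.]
150 [289. 216.]
165 [284. 215.]
180 [279. 214.]
195 [274. 215.]
210 [269. 217.]
225 [265. 220.]
240 [262. 224.]
255 [260. 229.]
270 [260. 234.]
229 182
```

View pics/w2c.png

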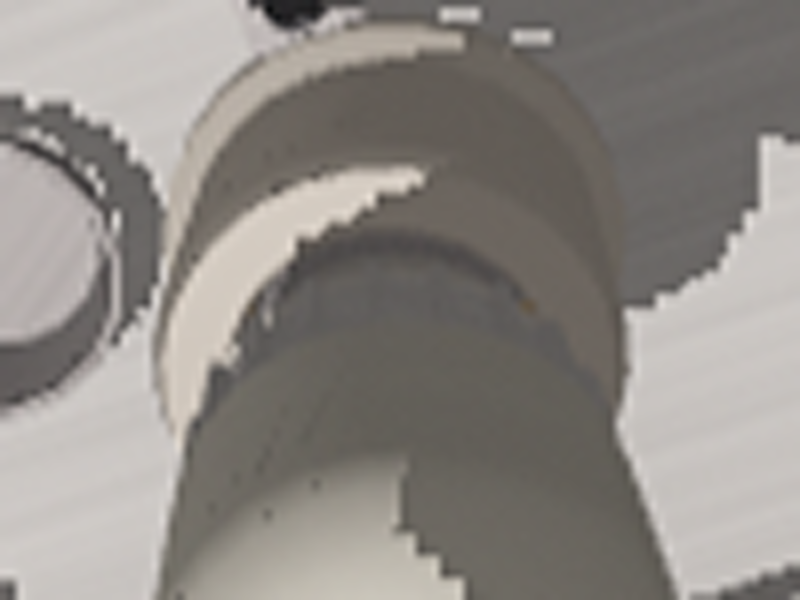

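```bash
python3 -m pendant '[85,0,20,0,-0.18,85,0,20,0,0,85,0,0,0,0]'; python3 - <<'E'
from h import *
p,d=viewer.grab_frame("wrist")
# bead = orange-brown pixels near cap; print saturated pixels
P,u,v=cloud("wrist",d,np.ones(d.shape,bool));I=p[v,u].astype(int)
m=(np.hypot(P[:,0]-.5745,P[:,1]-.1035)<.027)&(P[:,2]>.085)&(P[:,2]<.125)&(I[:,0]-I[:,2]>25)
for i in np.nonzero(m)[0]:print(u[i],v[i],I[i],P[i].round(4),np.degrees(np.arctan2(P[i,1]-.1037,P[i,0]-.5742)).round(0))
x,y=proj("wrist",[.56,.105,.105])[0].astype(int);print(x-40,y-32)
cv2.imwrite("pics/w3c.png",cv2.resize(p[y-32:y+32,x-40:x+40,::-1],(800,640)[:2],interpolation=cv2.INTER_CUBIC)[:600])
for f,ofs in(("w1.png",None),("w2.png",None)):
    I=cv2.imread("pics/"+f).astype(int);w=I[205:260,250:310];yy,xx=np.nonzero(w[:,:,2]-w[:,:,0]>25);print(f,list(zip(xx+250,yy+205))[:20])
E
```

```text
clock: 6.95
tcp_pos: [0.5316, 0.1457, 0.2612]
orientation: [-0.114, 1.568, 0.114]
contact_force: [-0.3, -0.3, 0.1]
grip_width: 0.0851
254 227 [95 84 69] [0.5727 0.122  0.0947] 95.0
197 184
w1.png [(np.int64(297), np.int64(244)), (np.int64(297), np.int64(245))]
w2.png [(np.int64(294), np.int64(222)), (np.int64(295), np.int64(222))]
```

View pics/w3c.png

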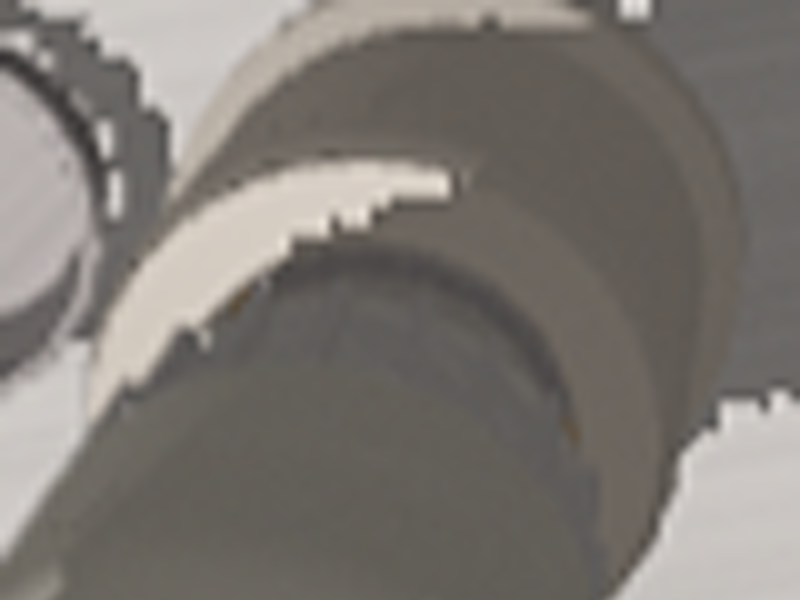

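The orange glints turned out to be the holder's brass in the bore gap (r 18, z 0.095), not the bead. A silvery glint near azimuth −120° fits the bead and the stated range. The lamp leans about 2.5° along yaw 138°, so I'll put the jaws along that direction, centred on the holder axis, which will straighten it as they close.

```bash
python3 -m pendant '[85,0,0,0,0.1733,85,0,0,0,0.1733,85,0,0,0,0.1733,85,0,0,0,0.1733,85,0,0,0,0.1733,85,0,0,0,0.1733,85,0,0,0,0.1733,85,0,0,0,0.1733,85,0,0,0,0.1733,85,0,0,0,0.1733,85,0,0,0,0.1733,85,0,0,0,0.1733,85,0,0,0,0.1733,85,0,0,0,0.1733,85,0,30.3,2.1,0,85,0,30.3,2.1,0,85,0,0,0,0,85,0,0,0,0]'; cat >> h.py <<'E'
def st(tgt=(.5748,.103,.162)):
    o=r.get_obs();M=R.from_rotvec(o["orientation"]).as_matrix()
    print("t %.2f tcp %s w %.1f yawz %.1f yawy %.1f F %s Mz %.2f q7 %.2f"%(o["clock"],np.round(np.array(o["tcp_pos"])*1000,1),o["grip_width"]*1000,np.degrees(np.arctan2(M[1,2],M[0,2])),np.degrees(np.arctan2(M[1,1],M[0,1])),np.round(o["contact_force"],1),o["moment"][2],o["joints"][6]),"tilt",M[:,0].round(3),"to tgt (tool)",(M.T@(np.array(tgt)-o["tcp_pos"])*1000).round(1))
E
python3 -c "
from h import *
st()"
```

```text
clock: 9.25
tcp_pos: [0.5747, 0.1019, 0.2611]
orientation: [1.711, 0.783, -1.712]
contact_force: [-0.8, 0.2, -0.0]
grip_width: 0.0852
t 9.25 tcp [574.7 101.9 261.1] w 85.2 yawz -130.8 yawy -40.8 F [-0.8  0.2 -0. ] Mz 0.02 q7 -1.13 tilt [-0.001 -0.    -1.   ] to tgt (tool) [99.1 -0.6 -0.9]
```

```bash
python3 -m pendant '[85,25,-0.3,-0.5,0,85,25,-0.3,-0.4,0,85,25,0,0,0,85,24,0,0,0,85,0,0,0,0,48,0,0,0,0,48,0,0,0,0,48,0,0,0,0,48,0,0,0,0,48,0,0,0,0,48,0,0,0,0]' 50; python3 -c "
from h import *
st()"
```

```text
clock: 10.62
tcp_pos: [0.5758, 0.1043, 0.1636]
orientation: [1.713, 0.784, -1.709]
contact_force: [-1.1, 0.4, 6.3]
grip_width: 0.049
t 10.62 tcp [575.8 104.3 163.6] w 49.0 yawz -130.7 yawy -40.7 F [-1.1  0.4  6.3] Mz -0.04 q7 -1.18 tilt [ 0.002  0.001 -1.   ] to tgt (tool) [1.6 0.1 1.6]
```

```bash
python3 -m pendant '[48,0,0,0,-0.1,48,0,0,0,-0.15,48,0,0,0,-0.15,48,0,0,0,-0.1,48,0,0,0,0]'; python3 -c "
from h import *
st()"
```

```text
clock: 11.25
tcp_pos: [0.5752, 0.1045, 0.1637]
orientation: [1.363, 1.103, -1.361]
contact_force: [-2.6, 1.0, 8.4]
grip_width: 0.0487
t 11.25 tcp [575.2 104.5 163.7] w 48.7 yawz -102.0 yawy -12.0 F [-2.6  1.   8.4] Mz 0.02 q7 -0.73 tilt [ 0.001  0.001 -1.   ] to tgt (tool) [ 1.7 -0.1  1.6]
```

```bash
python3 -m pendant '[48,0,0,0,-0.15,48,0,0,0,-0.15,48,0,0,0,0]'; python3 -c "
from h import *
st()"; python3 -m pendant '[48,0,0,0,-0.15,48,0,0,0,-0.15,48,0,0,0,0]'; python3 -c "
from h import *
st()"
```

```text
clock: 11.62
tcp_pos: [0.5752, 0.1044, 0.1632]
orientation: [1.143, 1.251, -1.141]
contact_force: [-2.6, 1.0, 5.3]
grip_width: 0.049
t 11.62 tcp [575.2 104.4 163.2] w 49.0 yawz -84.8 yawy 5.2 F [-2.6  1.   5.3] Mz 0.04 q7 -0.46 tilt [ 0.001  0.001 -1.   ] to tgt (tool) [ 1.2 -0.6  1.3]
clock: 12.0
tcp_pos: [0.5749, 0.1037, 0.1619]
orientation: [0.919, 1.369, -0.919]
contact_force: [1.1, 1.1, -3.4]
grip_width: 0.0489
t 12.00 tcp [574.9 103.7 161.9] w 48.9 yawz -67.8 yawy 22.2 F [ 1.1  1.1 -3.4] Mz 0.03 q7 -0.20 tilt [-0.001  0.    -1.   ] to tgt (tool) [-0.1 -0.3  0.6]
```

```bash
python3 -m pendant '[48,1.5,0,0,0,48,1.5,0,0,0,48,0,0,0,0]'; python3 -c "
from h import *
st()"
```

```text
clock: 12.38
tcp_pos: [0.5749, 0.1037, 0.159]
orientation: [0.918, 1.368, -0.919]
contact_force: [0.6, 1.8, -3.2]
grip_width: 0.0489
t 12.38 tcp [574.9 103.7 159. ] w 48.9 yawz -67.8 yawy 22.2 F [ 0.6  1.8 -3.2] Mz -0.00 q7 -0.20 tilt [-0. -0. -1.] to tgt (tool) [-3.  -0.4  0.6]
```

```bash
python3 -m pendant '[48,1.5,0,0,0,48,1,0,0,0,48,0.5,0,0,0,48,0.5,0,0,0,48,0,0,0,0]'; python3 -c "
from h import *
st()"
```

```text
clock: 13.0
tcp_pos: [0.5753, 0.1039, 0.1586]
orientation: [0.918, 1.367, -0.919]
contact_force: [-8.0, -2.2, 19.6]
grip_width: 0.049
t 13.00 tcp [575.3 103.9 158.6] w 49.0 yawz -67.8 yawy 22.2 F [-8.  -2.2 19.6] Mz -0.02 q7 -0.20 tilt [ 0.001 -0.001 -1.   ] to tgt (tool) [-3.4 -0.8  0.7]
```

```bash
python3 -m pendant '[48,-1.5,0,0,0,48,-1,0,0,0,48,0.1,0,0,0.1,48,0.15,0,0,0.15,48,0.15,0,0,0.15,48,0.15,0,0,0.15,48,0.15,0,0,0.15,48,0,0,0,0]'; python3 -c "
from h import *
st()"
```

```text
clock: 14.0
tcp_pos: [0.5756, 0.1043, 0.1581]
orientation: [1.435, 1.046, -1.433]
contact_force: [-1.5, 1.4, 5.4]
grip_width: 0.0491
t 14.00 tcp [575.6 104.3 158.1] w 49.1 yawz -107.8 yawy -17.8 F [-1.5  1.4  5.4] Mz -0.11 q7 -0.82 tilt [ 0.001  0.    -1.   ] to tgt (tool) [-3.9 -0.3  1.4]
```

```bash
python3 -m pendant '[48,0.16,0,0,0.155,48,0.16,0,0,0.155,48,0.16,0,0,0.155,48,0.16,0,0,0.155,48,0.16,0,0,0.155,48,0.16,0,0,0.155,48,0.16,0,0,0.155,48,0.16,0,0,0.155,48,0.16,0,0,0.155,48,0.16,0,0,0.155,48,0.16,0,0,0.15,48,0,0,0,0]'; python3 -c "
from h import *
st()"
```

```text
clock: 15.5
tcp_pos: [0.576, 0.1037, 0.1563]
orientation: [-1.982, 0.439, 1.978]
contact_force: [-0.5, -0.3, 5.8]
grip_width: 0.049
t 15.50 tcp [576.  103.7 156.3] w 49.0 yawz 155.0 yawy -115.0 F [-0.5 -0.3  5.8] Mz -0.13 q7 -2.35 tilt [ 0.002 -0.    -1.   ] to tgt (tool) [-5.7  1.2  0.8]
```

```bash
python3 -m pendant '[48,-1,0,0,0,80,-0.5,0,0,0,80,0,0,0,0,80,0,0,0,0,80,0,0,0,-0.174,80,0,0,0,-0.174,80,0,0,0,-0.174,80,0,0,0,-0.174,80,0,0,0,-0.174,80,0,0,0,-0.174,80,0,0,0,-0.174,80,0,0,0,-0.174,80,0,0,0,-0.174,80,0,0,0,-0.174,80,0,0,0,-0.174,80,0,0,0,-0.174,80,0,0,0,-0.174,80,0,0,0,-0.174,80,0,0,0,-0.174]'; python3 -m pendant '[80,0,0,0,-0.174,80,0,0,0,-0.174,80,0,0,0,-0.174,80,0,0,0,-0.174,80,0,0,0,-0.174,80,0,0,0,-0.174,80,0,0,0,-0.174,80,0,0,0,-0.174,80,0,0,0,0,80,0,0,0,0]'; python3 - <<'E'
from h import *
st()
p,d=viewer.grab_frame("wrist");p=p[:,:,::-1];cv2.imwrite("pics/w4.png",p)
P,u,v=cloud("wrist",d,np.ones(d.shape,bool));L=P[np.hypot(P[:,0]-.575,P[:,1]-.1035)<.04]
for z in(.15,.16,.17,.18):
    s=L[(L[:,2]>z)&(L[:,2]<z+.01)]
    if len(s)>20:print(z,circ(s,.025))
print("topz",np.sort(L[:,2])[-20:][[0,10,19]])
a=np.radians(np.arange(135,271,15))
q=proj("wrist",np.c_[.575+.02*np.cos(a),.1035+.02*np.sin(a),np.full(len(a),.0975)])
print(q.round(0).tolist());x,y=q.mean(0).astype(int);print(x-40,y-30)
cv2.imwrite("pics/w4c.png",cv2.resize(p[y-30:y+30,x-40:x+40],(800,600),interpolation=cv2.INTER_CUBIC))
E
```

```text
clock: 17.88
tcp_pos: [0.5751, 0.1035, 0.1572]
orientation: [0.753, 1.436, -0.753]
contact_force: [0.7, 0.4, -0.5]
grip_width: 0.0802
clock: 19.12
tcp_pos: [0.5751, 0.1036, 0.1572]
orientation: [-0.327, 1.546, 0.327]
contact_force: [-0.1, 0.0, -0.2]
grip_width: 0.0797
t 19.12 tcp [575.1 103.6 157.2] w 79.7 yawz 23.9 yawy 113.9 F [-0.1  0.  -0.2] Mz -0.01 q7 1.21 tilt [-0. -0. -1.] to tgt (tool) [-4.8 -0.4 -0.5]
0.15 (array([0.5745241 , 0.10288033]), np.float64(0.00015087164232114667))
0.16 (array([0.57434008, 0.10324802]), np.float64(0.0030405928290317026))
0.17 (array([0.57333134, 0.10536685]), np.float64(0.006095665055179019))
0.18 (array([0.57350583, 0.10497117]), np.float64(0.005642034581742288))
topz [0.26065095 0.26072728 0.26087924]
[[309.0, 215.0], [305.0, 208.0], [300.0, 203.0], [293.0, 199.0], [286.0, 197.0], [278.0, 197.0], [270.0, 198.0], [263.0, 202.0], [258.0, 207.0], [254.0, 214.0]]
241 174
```

View pics/w4c.png

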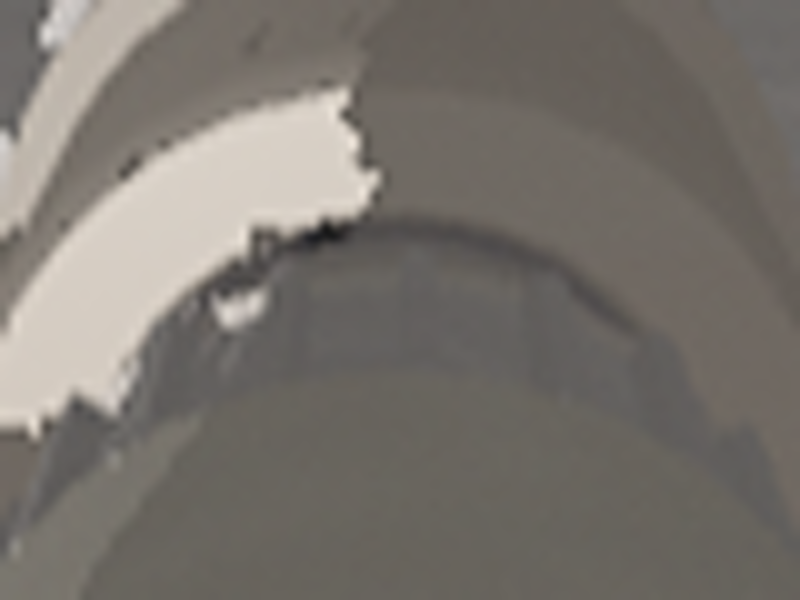

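```bash
python3 - <<'E'
from h import *
p,d=viewer.grab_frame("wrist")
P,u,v=cloud("wrist",d,np.ones(d.shape,bool));L=P[(np.hypot(P[:,0]-.575,P[:,1]-.1035)<.02)&(P[:,2]<.235)]
print("topz",np.sort(L[:,2])[-200:][[0,100,190,199]])
E
python3 -m pendant '[48,-0.3,0,0,0,48,0,0,0,0,48,0,0,0,0,48,0,0,0,0,48,0,0,0,0,48,0,0,0,0]' 50;python3 -c "
from h import *
st()"
```

```text
topz [0.23410372 0.2345924  0.23498647 0.23499893]
clock: 19.98
tcp_pos: [0.5753, 0.1038, 0.1578]
orientation: [-0.329, 1.545, 0.329]
contact_force: [-0.6, -1.4, 5.6]
grip_width: 0.0492
t 19.98 tcp [575.3 103.8 157.8] w 49.2 yawz 24.1 yawy 114.1 F [-0.6 -1.4  5.6] Mz -0.01 q7 1.21 tilt [ 0.  0. -1.] to tgt (tool) [-4.2 -0.6 -0.8]
```

```bash
python3 -m pendant '[48,0.16,0,0,0.155,48,0.16,0,0,0.155,48,0.16,0,0,0.155,48,0.16,0,0,0.155,48,0.16,0,0,0.155,48,0.16,0,0,0.155,48,0.16,0,0,0.155,48,0.16,0,0,0.155,48,0.16,0,0,0.155,48,0.16,0,0,0.155,48,0.16,0,0,0.155,48,0.16,0,0,0.155,48,0,0,0,0]'; python3 -c "
from h import *
st()"
```

```text
clock: 21.6
tcp_pos: [0.5754, 0.1038, 0.1559]
orientation: [1.112, 1.268, -1.111]
contact_force: [-0.9, 0.2, 5.6]
grip_width: 0.0492
t 21.60 tcp [575.4 103.8 155.9] w 49.2 yawz -82.4 yawy 7.6 F [-0.9  0.2  5.6] Mz -0.13 q7 -0.43 tilt [ 0.001 -0.    -1.   ] to tgt (tool) [-6.1 -0.6  0.7]
```

```bash
python3 -m pendant '[48,0.16,0,0,0.156,48,0.16,0,0,0.156,48,0.16,0,0,0.156,48,0.16,0,0,0.156,48,0.16,0,0,0.156,48,0.16,0,0,0.156,48,0.16,0,0,0.156,48,0.16,0,0,0.156,48,0.16,0,0,0.156,48,0.16,0,0,0.156,48,0.16,0,0,0.156,48,0.16,0,0,0.156,48,0.16,0,0,0.156,48,0,0,0,0,48,0,0,0,0]'; python3 - <<'E'
from h import *
st()
for c in("side","wrist"):
    p,d=viewer.grab_frame(c);p=p[:,:,::-1];cv2.imwrite(f"pics/{c}5.png",p)
    P,u,v=cloud(c,d,np.ones(d.shape,bool));L=P[(np.hypot(P[:,0]-.572,P[:,1]-.105)<.035)]
    for z in np.arange(.10,.22,.01):
        s=L[(L[:,2]>z)&(L[:,2]<z+.01)]
        if len(s)>20:f=circ(s,.025);print(c,round(z,2),len(s),f[0].round(4),round(f[1],4))
s=cv2.imread("pics/side5.png")[130:280,190:350];w=cv2.imread("pics/wrist5.png")[130:330,170:390]
cv2.imwrite("pics/end.png",np.hstack([cv2.resize(s,(400,375)),cv2.resize(w,(400,375))]))
E
```

```text
clock: 23.48
tcp_pos: [0.575, 0.1037, 0.1545]
orientation: [-2.047, 0.334, 2.047]
contact_force: [-4.4, -1.9, 12.5]
grip_width: 0.0493
t 23.48 tcp [575.  103.7 154.5] w 49.3 yawz 161.5 yawy -108.5 F [-4.4 -1.9 12.5] Mz -0.06 q7 -2.24 tilt [-0. -0. -1.] to tgt (tool) [-7.5  0.7 -0. ]
side 0.1 47 [0.5766 0.0971] 0.0023
side 0.11 31 [0.5768 0.0986] 0.002
side 0.12 54 [0.5746 0.1007] 0.0019
side 0.13 59 [0.544  0.1321] 0.0076
side 0.14 42 [0.575  0.1022] 0.0017
side 0.15 57 [0.5728 0.1031] 0.002
side 0.16 77 [0.5732 0.1038] 0.0033
side 0.17 74 [0.5728 0.1032] 0.0036
side 0.18 75 [0.5735 0.1043] 0.0039
side 0.19 106 [0.5744 0.1014] 0.0041
side 0.2 126 [0.5854 0.1043] 0.0094
side 0.21 39 [0.572 0.108] 0.0052
wrist 0.11 22 [0.5729 0.1037] 0.0003
wrist 0.12 332 [0.5733 0.1036] 0.001
wrist 0.13 287 [0.5736 0.1035] 0.0011
wrist 0.14 157 [0.5751 0.103 ] 0.0003
wrist 0.15 479 [0.5753 0.103 ] 0.0002
wrist 0.16 868 [0.5757 0.103 ] 0.0027
wrist 0.17 1120 [0.5758 0.103 ] 0.0029
wrist 0.18 1422 [0.5758 0.1031] 0.0028
wrist 0.19 4344 [0.5739 0.1035] 0.0024
wrist 0.2 9038 [0.6017 0.0976] 0.0085
wrist 0.21 441 [0.5863 0.1001] 0.0036
```

View pics/end.png

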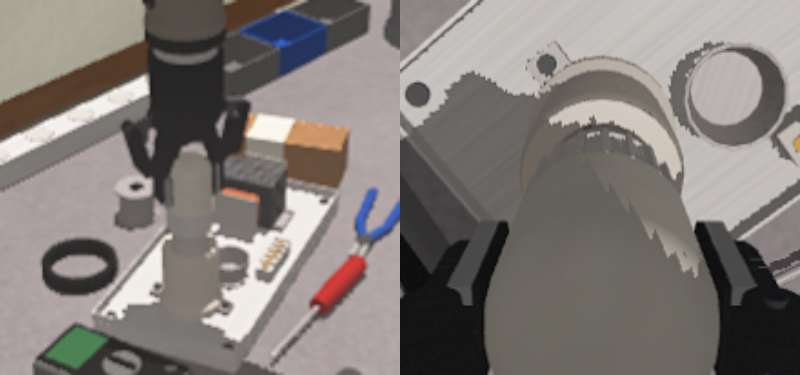

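```bash
python3 -m pendant '[48,-0.8,0,0,0,48,-0.7,0,0,0,48,0,0,0,0]'; python3 - <<'E'
from h import *
st()
a=cv2.imread("pics/side0.png").astype(int)
p,d=viewer.grab_frame("side");b=p[:,:,::-1].astype(int)
# axis pixels at various heights
for z in(.205,.216,.195):print(z,proj("side",[.575,.103,z])[0].round(1))
for nm,i in(("0",a),("5",b)):
    print(nm,[int(i[y,262:268].mean()) for y in range(180,262)])
E
```

```text
clock: 23.95
tcp_pos: [0.5748, 0.1037, 0.1548]
orientation: [-2.045, 0.335, 2.047]
contact_force: [-0.7, 0.1, 3.9]
grip_width: 0.0493
t 23.95 tcp [574.8 103.7 154.8] w 49.3 yawz 161.4 yawy -108.6 F [-0.7  0.1  3.9] Mz -0.01 q7 -2.24 tilt [-0.001 -0.    -1.   ] to tgt (tool) [-7.2  0.7 -0.2]
0.205 [264.5 193. ]
0.216 [264.4 189.3]
0.195 [264.5 196.3]
0 [152, 152, 153, 152, 153, 153, 152, 152, 196, 229, 228, 227, 228, 229, 228, 224, 216, 196, 169, 147, 132, 119, 115, 115, 116, 116, 116, 116, 116, 116, 117, 116, 117, 117, 116, 114, 113, 113, 115, 114, 113, 113, 111, 106, 105, 106, 106, 107, 107, 100, 94, 98, 106, 112, 114, 114, 114, 113, 114, 113, 114, 113, 113, 114, 113, 113, 113, 113, 113, 113, 113, 113, 113, 115, 116, 115, 113, 113, 110, 113, 128, 161]
5 [41, 42, 42, 42, 42, 41, 47, 81, 133, 159, 146, 121, 118, 119, 120, 121, 123, 124, 126, 128, 129, 128, 126, 126, 127, 127, 126, 126, 126, 126, 126, 127, 126, 127, 126, 127, 126, 123, 122, 122, 122, 121, 122, 122, 121, 116, 113, 114, 114, 115, 115, 115, 117, 120, 122, 123, 122, 122, 122, 122, 122, 122, 122, 122, 122, 122, 122, 122, 122, 122, 121, 122, 122, 124, 125, 123, 121, 121, 119, 118, 118, 118]
```

```bash
python3 - <<'E'
from h import *
p,d=viewer.grab_frame("wrist")
P,u,v=cloud("wrist",d,np.ones(d.shape,bool))
rr=np.hypot(P[:,0]-.575,P[:,1]-.1033);az=np.degrees(np.arctan2(P[:,1]-.1033,P[:,0]-.575))
o=r.get_obs();m=(rr<.033)&(np.abs((az+18.5+180)%360-180)<25)
H=P[m];R_=rr[m]
for z in np.arange(.090,.132,.002):
    s=(H[:,2]>z)&(H[:,2]<=z+.002);print(round(z,3),s.sum(),np.round(R_[s].mean()*1000,1) if s.any() else"",np.round(R_[s].max()*1000,1) if s.any() else"")
E
```

```text
0.09 45 31.2 32.0
0.092 55 29.6 32.0
0.094 84 27.4 31.3
0.096 273 25.6 30.6
0.098 259 25.9 30.2
0.1 12 19.5 19.6
0.102 2 19.6 19.7
0.104 0  
0.106 0  
0.108 0  
0.11 0  
0.112 0  
0.114 0  
0.116 0  
0.118 12 23.0 23.5
0.12 49 23.1 25.2
0.122 30 23.5 25.4
0.124 22 23.4 25.3
0.126 36 23.3 25.3
0.128 32 23.4 25.4
0.13 33 23.5 25.3
0.132 32 23.1 25.3
```

```bash
python3 -c "
from h import *
st();print(r.hand_in())"
```

```text
t 24.05 tcp [574.8 103.7 154.8] w 48.9 yawz 161.4 yawy -108.6 F [-2.3  0.2  3.1] Mz -0.06 q7 -2.24 tilt [-0.001 -0.    -1.   ] to tgt (tool) [-7.2  0.7 -0.2]
the job is handed in; nothing more can be done
None
```

The lamp is started by one full turn in the holder, still gripped and upright, and I handed the job in at 24 s of the 64 s. I gripped it on the holder axis, which took out its lean, and turned it back about 1.1 rad until it dropped about 5 mm. I then screwed it forward 360° in two strokes (137° + 223°), letting go once in between to swing the jaws back.

**Last checks**
- **Depth:** the lamp's origin is about 44.5 mm below the mouth, against about 44 expected, so it is some 12 mm short of the centre contact.
- **Pose:** the tool is vertical, the lamp axis is within about 1 mm of the holder axis, and the push is about 3–4 N.
- **Other items:** I touched nothing else on the bench, and the last pictures show no sign that the items in view had moved.

**What disagreed or could not be confirmed**
- **Solder bead:** I never identified it, so the turn is counted from the tool's rotation, the force drop and the descent, not from the bead.
- **Drop point:** I sampled it only every 0.3 rad, so the turn count could be off by up to about 0.3 rad.
- **Press force:** it rose to 12.5 N at the end of the last stroke, and the tool went down about 0.6 mm less than the pitch over the second stroke (within the 1.3 mm play). I eased it off before handing in.
- **Side camera:** its coarse picture (about 3 mm per pixel) suggested a total descent of only about 8 mm. I trusted the nearer wrist measurement.

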